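Seat the plug-in modules and shut the controller's lid

ROBOT

A 6-joint arm with a two-finger parallel gripper is mounted at the origin on the work surface. World frame = base frame: x ahead of the robot, y to its left, z up, the work surface at z = 0. Lengths are in m, angles in rad, forces in N, time in s.
With the tool pointing down it reaches from about 0.375 to 0.975 m from the base axis. Payload 3.8 kg.
Tool frame: the origin (TCP) lies at the very end of the fingers, on their centre line; the grasp point (between the pads) lies 19 mm behind it; z points along the fingers, y is the line along which they close (so a half turn about z gives the same grasp; the last joint's range is limited). The gripper opens to 85 mm and grips with 20 to 120 N. Pads are 22 mm wide; open, the fingers measure 114 mm over their backs; the gripper's body (76 mm by 85 mm) begins 54 mm behind the grasp point. The pads swing forward as they close: fully open they stand 13 mm farther back than shut.
Start: joints at [-1.353, 0.264, 1.604, -0, 1.274, -0.037], TCP at [0.17, -0.653, 0.231] pointing down, gripper open.
Joint ranges: [-2.63, 2.63], [-0.94, 2.18], [0.31, 2.57], [-1.31, 4.45], [0, 2.66], [-2.55, 2.55]. Speed limits (rad/s): [2.57, 2.57, 3.14, 3.14, 3.14, 3.14].

INTERFACE

Orientations are given as a rotation vector (axis times angle).
In Python, from workcell import bot, vision gives the robot as it stands. The module is installed in compiled form; this text tells all that it offers.
- The arm moves only by the tool play_rows, never from a script. Its argument "moves" is a list that holds one entry, the list of rows, each a list of 7 numbers: the turn, a rotation vector about the tool's x, y, z as a fraction of full scale, then the shift along the tool's x, y, z as a fraction of full scale, then the finger opening in mm, from 0 to 85.4. In form: [[[ax, ay, az, x, y, z, jaw], ...]]. A call has 1 to 5 rows; each row shifts and turns the commanded pose from where the row before left it, along the tool's axes as they then stand; what a row does not reach is not made up. Full scale, the value 1, is 0.1 m for a shift and 0.5 rad for a turn. A row lasts 1/12 s, in which the tool goes at most 41.7 mm and 7.16 degrees, less where a joint would pass 70% of its speed; a pose out of reach is approached as far as the arm can. A call with a number of a shift or a turn outside -1 to 1 is refused whole. A call with a gripper value outside its range is refused whole. The fingers move at their own pace and stop on an object; "newtons" is the grip in N (left out, the last holds). Time passes only in rows, so rows that do not move let the fingers close. It gives the time, the measured TCP pose, the force, the opening and the grip force at its end, in the units of the state.
- bot.read_state(): the state, without advancing time (a new reading comes with each control period).
- vision.read_camera(name): name is "side" or "top" or "wrist"; returns a dict with "image" (384x512x3 uint8, red, green, blue), "depth" (384x512 float32, m along the optical axis (not along the pixel's ray), 0 where there is no reading), "K" (3x3 intrinsics, pixels), "R" (3x3) and "t" (3): a world point X has camera coordinates R X + t. Camera axes: x right, y down, z forward; pixel columns grow to the right and rows downward; lengths in m; the calibration is good to about 2 mm. A picture is of the moment at which its call begins.
- bot.finish_job(): hands the job in; it is judged then, once.
The state is a dict: "time": time; "q": joint angles; "joint_vel": joint speeds; "joint_torque": joint torques, N m; "tool_pos": TCP position; "tcp_rot": TCP orientation; "wrist_force": force on the tool from outside, world axes, zero at the start; "torque": the same for the moment, N m; "width": opening from 0.0 (shut) to 1.0 (fully open); "grip_force": force on a finger pad.
Only numpy, scipy, OpenCV 4.12 (cv2) and the standard library are available. Lean on these libraries where they do the work, as an engineer would, in place of code of your own. Each camera call takes 0.05 s, during which the arm holds its last target. There are 200 camera calls.

TASK

Some of the blue plug-in modules in the open controller box are standing proud. Press them down until every module is fully home, level with the yellow rails, and then swing the white lid over and press it down until it is fully closed. Leave the loose things around the box where they are.

Things in the scene. Friction and masses are not known exactly. Their poses are not given: they have to be found in the camera images.
- enclosure: open grey controller box fixed to the bench, 204 (x) x 140 (y) x 56 mm (rim), walls 4 mm; origin under its centre. Inside, three blue modules in a row along x, 64 mm apart, the middle one at the centre, between two yellow rails (y = +-54 mm, tops 50 mm above the bench). White lid hinged along the +y rim. Dark clamps 30 mm long, 22 mm high at its x ends.
- lid (a joint): opening angle of the lid in rad: 0 = closed flush on the rim, 1.57 = standing upright, more = leaning away from the box (towards the enclosure's +y). The lid turns about the enclosure's x axis; its hinge is stiff, so it stays where it is left (about 2 N at the edge moves it)
- lid_hinge (a point): middle of the lid's hinge line, on the +y rim, which is on the robot's right (y = +72 mm in the enclosure, 56 mm above the bench), at the level of the lid's underside
- lid_tab (a point): middle of the orange pull tab on the lid's free edge, 156 mm from the hinge line, at mid thickness. Lid: slab 208 mm (along the hinge) x 144 x 6 mm; tab: 60 mm along the hinge, 6 mm thick, reaching from 144 to 166 mm from the hinge line. Lid closed: 59 mm above the bench, over the -y wall
- module_a (a joint): how far this blue module stands proud of fully home, in m: 0 = fully seated (top level with the yellow rails, 50 mm above the bench); up to 0.016. It only slides straight up and down; stiff, about 6 N pushes it down, it stops hard at 0. Modules a, b and c look alike and can be in any of the three places
- module_a_top (a point): centre of this module's flat top, 46 (enclosure x) x 90 mm (enclosure y), a white label in its middle
- module_b (a joint): how far this blue module stands proud of fully home, in m: 0 = fully seated (top level with the yellow rails, 50 mm above the bench); up to 0.016. It only slides straight up and down; stiff, about 6 N pushes it down, it stops hard at 0. Modules a, b and c look alike and can be in any of the three places
- module_b_top (a point): centre of this module's flat top, 46 (enclosure x) x 90 mm (enclosure y), a white label in its middle
- module_c (a joint): how far this blue module stands proud of fully home, in m: 0 = fully seated (top level with the yellow rails, 50 mm above the bench); up to 0.016. It only slides straight up and down; stiff, about 6 N pushes it down, it stops hard at 0. Modules a, b and c look alike and can be in any of the three places
- module_c_top (a point): centre of this module's flat top, 46 (enclosure x) x 90 mm (enclosure y), a white label in its middle
- screwdriver: loose screwdriver 170 mm long lying on the bench beside the enclosure, origin under its middle, lies along x
- spool: loose green solder spool, 60 mm diameter, 42 mm tall, standing; origin under its centre
- alcohol: loose blue bottle, 68 mm diameter, 150 mm tall, standing; origin under its centre
- flux: loose small amber bottle, 44 mm diameter, 100 mm tall, standing; origin under its centre
- case: loose aluminium instrument case 160 x 35 x 22 mm lying along its x; origin under its centre
- pliers: loose pliers with red handles, 160 mm long, 15 mm high, jaws to its +x; origin under its middle

How it is judged:
By the outcome, as a careful person would: the job done as asked, in the order asked, and still so for the second after the job is handed in, with the robot touching nothing.
It also fails if it takes over 50 s, if anything falls off the work surface, if the arm or the gripper's body presses on something with over 40 N, if the wrist force passes 120 N, or if a joint passes its speed limit or range.

## Working session

There is one attempt and no reset: what is moved stays moved. The work goes in short steps, Python scripts to look and compute and a tool call to move; the robot and the scene stay as the last step left them, time stands still between calls to the robot, and variables do not carry over. Pictures are saved under pics/ and viewed, at most 10 in all, crops included, and the job is handed in when it is done.

Besides the shell and the picture viewer there is one more tool, called after "Emit:" as name(argument=value, ...), one argument or row to a line, values as JSON. play_rows: Moves the arm, as the interface text tells. Its arguments: {"type":"object","properties":{"moves":{"type":"array","items":{"type":"array","items":{"type":"array","items":{"type":"number"}}}},"newtons":{"type":"number"}},"required":["moves"]}

```bash
mkdir -p pics; python3 - <<'E'
from workcell import bot, vision
import cv2, numpy as np
print(bot.read_state())
ims=[]
for n in ("side","top"):
    c=vision.read_camera(n); np.savez(f"pics/{n}0.npz",**c)
    print(n,c["K"].tolist(),(-c["R"].T@c["t"]).round(3),c["R"].round(3).tolist())
    cv2.imwrite(f"pics/{n}0.png",cv2.resize(c["image"][:,:,::-1],(768,576)))
E
```

```text
{'time': 0.0, 'q': array([-1.35291300e+00,  2.64776944e-01,  1.60540341e+00, -1.53505646e-05,
        1.27369723e+00, -3.68897833e-02]), 'joint_vel': array([ 2.63384309e-04,  9.49692522e-05,  4.95972138e-04, -5.59422479e-04,
       -5.84046103e-04,  1.67000635e-04]), 'joint_torque': array([-5.56768628e-04, -5.15117598e+01, -3.67309678e+01,  1.11611797e-05,
        1.28143933e-02, -7.12991181e-06]), 'tool_pos': array([ 0.16995606, -0.65248267,  0.22993012]), 'tcp_rot': array([-3.11388052e+00, -3.98833277e-01,  3.47067339e-04]), 'wrist_force': array([-0.08327838,  0.77561812, -0.35451818]), 'torque': array([ 0.02547596, -0.00182573,  0.06303286]), 'grip_force': 0.0, 'width': 1.0028862879713014}
side [[430.60926077622304, 0.0, 259.26932897630803], [0.0, 430.60926077622304, 184.49633658035083], [0.0, 0.0, 1.0]] [0.144 0.711 1.045] [[-0.84, -0.542, -0.004], [-0.407, 0.635, -0.657], [0.359, -0.55, -0.754]]
top [[397.24362178242177, 0.0, 253.82454760907055], [0.0, 397.24362178242177, 191.80281790427816], [0.0, 0.0, 1.0]] [0.413 0.011 1.407] [[-0.007, -1.0, 0.001], [-0.991, 0.007, -0.135], [0.135, -0.002, -0.991]]
```

View pics/side0.png

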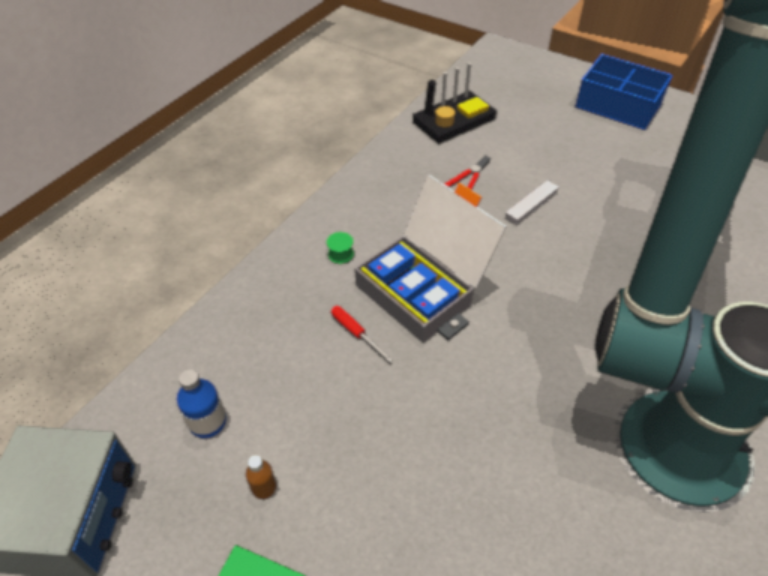

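View pics/top0.png

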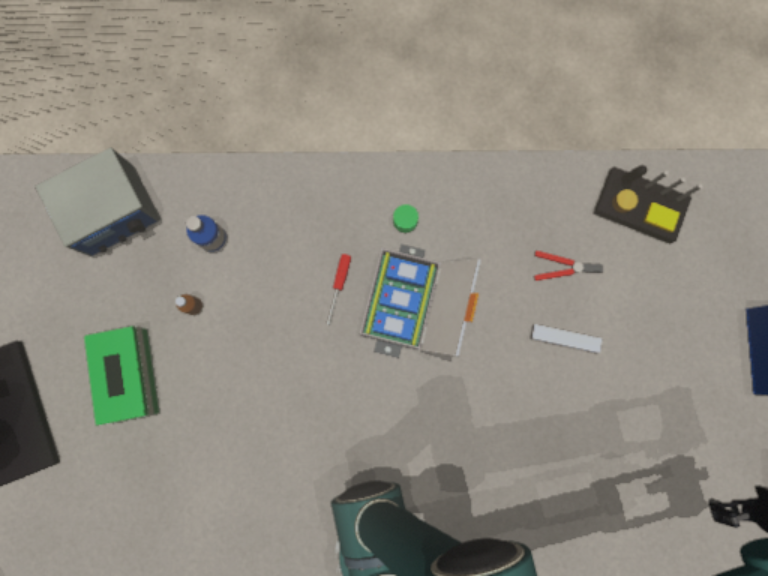

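The side view shows the box at about (415,285) with three modules and the lid leaning away; the top view has the box centre at about (400,298) and the orange tab at (471,307). Next I measure them in 3D.

```bash
cat > h.py <<'E'
import cv2, numpy as np
def cloud(c):
    v,u=np.mgrid[:384,:512]; d=c["depth"]
    p=np.stack([(u-c["K"][0,2])*d/c["K"][0,0],(v-c["K"][1,2])*d/c["K"][1,1],d],-1)
    return (p-c["t"])@c["R"]
def hsv(c): return cv2.cvtColor(c["image"],cv2.COLOR_RGB2HSV)
def blobs(m,amin=15):
    n,l,s,ce=cv2.connectedComponentsWithStats(m.astype(np.uint8)); return [(l==i) for i in range(1,n) if s[i,4]>=amin]
E
python3 - <<'E'
from h import *
for n,roi in (("top",(160,240,235,325)),("side",(115,230,230,340))):
    c=dict(np.load(f"pics/{n}0.npz")); P=cloud(c); H=hsv(c); R=np.zeros((384,512),bool); R[roi[0]:roi[1],roi[2]:roi[3]]=1
    hh,s,v=H[...,0],H[...,1],H[...,2]
    for nm,m in (("blue",(hh>100)&(hh<130)&(s>120)),("label",(s<60)&(v>190)),("yellow",(hh>22)&(hh<35)&(s>120)),("orange",(hh>5)&(hh<18)&(s>150))):
        for b in blobs(m&R,12):
            p=P[b]; z=p[:,2]; r=cv2.minAreaRect(np.float32(p[:,:2]))
            vu=np.argwhere(b).mean(0)
            print(n,nm,b.sum(),vu.round(0),"med",np.median(p,0).round(4),"z10-90",np.percentile(z,[10,50,90]).round(4),"rect",np.round(r[0],3),np.round(r[1],3),round(r[2],1))
    bench=P[...,2][(np.abs(P[...,2])<.02)&(c["depth"]>0)]; print("bench",np.median(bench))
    cv2.imwrite(f"pics/{n}crop.png",cv2.resize(c["image"][roi[0]:roi[1],roi[2]:roi[3],::-1],None,fx=5,fy=5,interpolation=cv2.INTER_CUBIC))
E
```

```text
top blue 221 [181. 271.] med [ 0.6346 -0.0541  0.0604] z10-90 [0.0556 0.0604 0.0643] rect [ 0.639 -0.053] [0.092 0.051] 77.0
top blue 217 [199. 267.] med [ 0.5731 -0.0399  0.0503] z10-90 [0.0456 0.0503 0.0542] rect [ 0.575 -0.036] [0.091 0.045] 75.9
top blue 224 [217. 262.] med [ 0.5108 -0.019   0.0583] z10-90 [0.0533 0.0583 0.0629] rect [ 0.474 -0.01 ] [0.092 0.127] 76.4
top label 37 [181. 270.] med [ 0.6318 -0.0471  0.0607] z10-90 [0.057  0.0607 0.0653] rect [ 0.528 -0.029] [0.034 0.241] 79.0
top label 39 [200. 266.] med [ 0.5697 -0.0332  0.0522] z10-90 [0.0485 0.0522 0.0559] rect [ 0.499 -0.005] [0.037 0.171] 67.6
top label 46 [217. 261.] med [ 0.5092 -0.0153  0.0592] z10-90 [0.0557 0.0592 0.0625] rect [ 0.514 -0.019] [0.04  0.025] 71.3
top yellow 111 [194. 252.] med [0.595  0.0147 0.0479] z10-90 [0.0103 0.0479 0.0526] rect [0.55  0.019] [0.038 0.272] 85.5
top yellow 94 [203. 281.] med [ 0.559  -0.0858  0.051 ] z10-90 [0.0459 0.051  0.0546] rect [ 0.564 -0.088] [0.008 0.193] 75.2
top orange 76 [205. 314.] med [ 0.5366 -0.1742  0.1986] z10-90 [0.1905 0.1986 0.2044] rect [ 0.538 -0.
[... 383 characters left out ...]
644] rect [ 0.635 -0.05 ] [0.041 0.034] 68.7
side label 93 [186. 275.] med [ 0.5732 -0.0343  0.0512] z10-90 [0.0494 0.0512 0.0538] rect [ 0.573 -0.035] [0.043 0.028] 76.2
side label 103 [196. 290.] med [ 0.5107 -0.0187  0.0588] z10-90 [0.0568 0.0588 0.0616] rect [0.342 0.34 ] [0.041 0.84 ] 25.3
side yellow 158 [178. 289.] med [ 0.5561 -0.0876  0.0487] z10-90 [0.0389 0.0487 0.0519] rect [ 0.559 -0.091] [0.02 0.19] 75.0
side yellow 178 [196. 262.] med [0.5828 0.019  0.049 ] z10-90 [0.0426 0.049  0.0519] rect [0.367 0.313] [0.119 0.905] 36.7
side orange 125 [129. 311.] med [ 0.5379 -0.1734  0.1949] z10-90 [0.1863 0.1949 0.2027] rect [ 0.588 -0.268] [0.043 0.26 ] 28.3
bench 0.0007311266624490389
```

View pics/sidecrop.png

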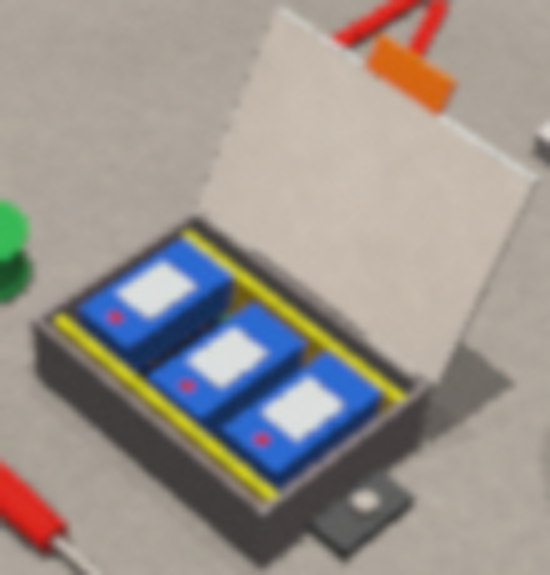

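The crop shows the far label at about (155,290) and the near one at (300,408), both proud of the rails; the middle one at (228,355) is nearly level. Module tops are at (0.635,-0.050,0.060), (0.572,-0.034,0.051) and (0.511,-0.018,0.059). The box is yawed by -14.5° and the lid is at about 117°. I will press all three with closed fingers.

Emit:
play_rows(
  moves=[
    [[0,0,0,0.245,-0.264,-0.07,0],[0,0,0,0.245,-0.264,-0.07,0],[0,0,0,0.245,-0.264,-0.07,0],[0,0,0,0.245,-0.264,-0.07,0],[0,0,0,0.245,-0.264,-0.07,0]],
  ],
  newtons=60,
)

```text
time: 0.52
tool_pos: [0.2557, -0.4928, 0.2658]
tcp_rot: [-3.115, -0.398, 0.0]
wrist_force: [1.5, 0.5, 0.1]
width: 0.298
grip_force: 0.0
```

Emit:
play_rows(
  moves=[
    [[0,0,0,0.245,-0.264,-0.07,0],[0,0,0,0.245,-0.264,-0.07,0],[0,0,0,0.245,-0.264,-0.07,0],[0,0,0,0.245,-0.264,-0.07,0],[0,0,0,0.245,-0.264,-0.07,0]],
  ],
)

```text
time: 0.93
tool_pos: [0.3409, -0.3341, 0.3012]
tcp_rot: [-3.116, -0.398, 0.0]
wrist_force: [0.7, -0.3, 0.3]
width: -0.002
grip_force: 0.0
```

Emit:
play_rows(
  moves=[
    [[0,0,0,0.245,-0.264,0,0],[0,0,0,0.245,-0.264,0,0],[0,0,0,0.245,-0.264,0,0],[0,0,0,0.245,-0.264,0,0],[0,0,0,0.245,-0.264,0,0]],
  ],
)

```text
time: 1.35
tool_pos: [0.4261, -0.1756, 0.301]
tcp_rot: [-3.116, -0.399, 0.0]
wrist_force: [0.4, -1.1, 0.6]
width: 0.004
grip_force: 0.0
```

Emit:
play_rows(
  moves=[
    [[0,0,0,0.245,-0.264,0,0],[0,0,0,0.245,-0.264,0,0],[0,0,0,0.245,-0.264,0,0],[0,0,0,0.245,-0.264,0,0],[0,0,0,0.245,-0.264,0,0]],
  ],
)

```text
time: 1.77
tool_pos: [0.5114, -0.0169, 0.3009]
tcp_rot: [3.116, 0.4, -0.001]
wrist_force: [0.8, -0.2, -0.8]
width: -0.003
grip_force: 0.0
```

Emit:
play_rows(
  moves=[
    [[0,0,0.2,0,0,0,0],[0,0,0.2,0,0,0,0],[0,0,0.2,0,0,0,0],[0,0,0.2,0,0,0,0],[0,0,0.2,0,0,0,0]],
  ],
)

```text
time: 2.18
tool_pos: [0.5109, -0.0184, 0.3006]
tcp_rot: [3.117, -0.391, -0.002]
wrist_force: [0.1, -0.7, -0.0]
width: 0.005
grip_force: 0.0
```

Emit:
play_rows(
  moves=[
    [[0,0,0,0,0,0.4,0],[0,0,0,0,0,0.4,0],[0,0,0,0,0,0.4,0],[0,0,0,0,0,0.4,0],[0,0,0,0,0,0.4,0]],
  ],
)

```text
time: 2.6
tool_pos: [0.5107, -0.0187, 0.0995]
tcp_rot: [-3.118, 0.384, -0.0]
wrist_force: [0.1, -1.3, 0.8]
width: 0.004
grip_force: 0.0
```

Emit:
play_rows(
  moves=[
    [[0,0,0,0,0,0.3,0],[0,0,0,0,0,0.06,0],[0,0,0,0,0,0.05,0],[0,0,0,0,0,0.05,0],[0,0,0,0,0,0.03,0]],
  ],
)

```text
time: 3.02
tool_pos: [0.5122, -0.0188, 0.054]
tcp_rot: [-3.118, 0.384, -0.002]
wrist_force: [-3.9, 1.1, 4.8]
width: 0.005
grip_force: 2.5
```

Emit:
play_rows(
  moves=[
    [[0,0,0,0,0,0.03,0],[0,0,0,0,0,0.03,0],[0,0,0,0,0,0,0]],
  ],
)

```text
time: 3.27
tool_pos: [0.5127, -0.0189, 0.0499]
tcp_rot: [-3.118, 0.384, -0.004]
wrist_force: [-8.6, 1.2, 13.7]
width: -0.002
grip_force: 7.0
```

Emit:
play_rows(
  moves=[
    [[0,0,0,0,0,0.03,0],[0,0,0,0,0,0.0,0]],
  ],
)

```text
time: 3.43
tool_pos: [0.5129, -0.0189, 0.0497]
tcp_rot: [3.118, -0.384, 0.003]
wrist_force: [-17.2, 1.0, 34.2]
width: 0.001
grip_force: 17.2
```

Emit:
play_rows(
  moves=[
    [[0,0,0,0,0,-0.4,0],[0,0,0,0.32,0,0,0],[0,0,0,0.32,0,0,0],[0,0,0,0,0,0.23,0],[0,0,0,0,0,0.08,0]],
  ],
)

```text
time: 3.85
tool_pos: [0.5774, -0.0349, 0.0545]
tcp_rot: [-3.118, 0.385, -0.011]
wrist_force: [-1.8, -0.4, -1.7]
width: -0.001
grip_force: 0.0
```

Emit:
play_rows(
  moves=[
    [[0,0,0,0,0,0.03,0],[0,0,0,0,0,0.03,0],[0,0,0,0,0,0,0]],
  ],
)

```text
time: 4.1
tool_pos: [0.574, -0.0344, 0.0499]
tcp_rot: [3.118, -0.384, 0.002]
wrist_force: [-5.4, -0.8, 16.0]
width: -0.0
grip_force: 8.2
```

Emit:
play_rows(
  moves=[
    [[0,0,0,0,0,0.04,0],[0,0,0,0,0,0,0]],
  ],
)

```text
time: 4.27
tool_pos: [0.5742, -0.0344, 0.0496]
tcp_rot: [3.118, -0.383, 0.002]
wrist_force: [-16.2, 0.3, 39.7]
width: 0.001
grip_force: 19.7
```

Emit:
play_rows(
  moves=[
    [[0,0,0,0,0,-0.4,0],[0,0,0,0.32,0,0,0],[0,0,0,0.32,0,0,0],[0,0,0,0,0,0.15,0],[0,0,0,0,0,0.07,0]],
  ],
)

```text
time: 4.68
tool_pos: [0.637, -0.0501, 0.0614]
tcp_rot: [-3.118, 0.385, -0.004]
wrist_force: [-1.7, -0.0, -0.6]
width: -0.004
grip_force: 0.0
```

Emit:
play_rows(
  moves=[
    [[0,0,0,0,0,0.06,0],[0,0,0,0,0,0.05,0],[0,0,0,0,0,0.04,0],[0,0,0,0,0,0.02,0],[0,0,0,0,0,0,0]],
  ],
)

```text
time: 5.1
tool_pos: [0.6358, -0.0498, 0.0498]
tcp_rot: [3.118, -0.383, 0.002]
wrist_force: [-11.9, 1.8, 33.7]
width: 0.0
grip_force: 17.0
```

Emit:
play_rows(
  moves=[
    [[0,0,0,0,0,-0.4,0],[0,0,0,0,0,-0.4,0],[0,0,0,0,0,-0.4,0],[0,0,0,-0.1,0,-0.39,0],[0,0,0,-0.1,0,-0.39,0]],
  ],
)

```text
time: 5.52
tool_pos: [0.6138, -0.0445, 0.2419]
tcp_rot: [-3.118, 0.384, 0.005]
wrist_force: [0.4, 0.5, 0.6]
width: -0.001
grip_force: 0.0
```

Emit:
play_rows(
  moves=[
    [[0,0,0,-0.1,0,-0.39,0],[0,0,0,-0.1,0,-0.39,0],[0,0,0,-0.12,0.34,0,0],[0,0,0,-0.12,0.34,0,0],[0,0,0,0,0.34,0,0]],
  ],
)

```text
time: 5.93
tool_pos: [0.5456, -0.1325, 0.3198]
tcp_rot: [-3.118, 0.38, 0.002]
wrist_force: [0.6, 0.2, -0.1]
width: -0.003
grip_force: 0.0
```

Emit:
play_rows(
  moves=[
    [[0,0,0,0,0.34,0,0],[0,0,0,0,0.34,0,0],[0,0,0,0,0.35,0,0],[0,0,0,0,0,0,0]],
  ],
)

```text
time: 6.27
tool_pos: [0.5203, -0.2375, 0.3178]
tcp_rot: [3.115, -0.391, -0.006]
wrist_force: [0.0, 0.7, 1.2]
width: -0.002
grip_force: 0.0
```

```bash
python3 - <<'E'
from workcell import bot, vision
from h import *
print(bot.read_state()["tool_pos"])
for n,roi in (("top",(160,240,235,325)),("side",(115,230,230,340))):
    c=vision.read_camera(n); P=cloud(c); H=hsv(c); R=np.zeros((384,512),bool); R[roi[0]:roi[1],roi[2]:roi[3]]=1
    hh,s,v=H[...,0],H[...,1],H[...,2]
    for nm,m in (("label",(s<60)&(v>190)),("yellow",(hh>22)&(hh<35)&(s>120)),("orange",(hh>5)&(hh<18)&(s>150))):
        for b in blobs(m&R,12):
            p=P[b]; print(n,nm,b.sum(),"med",np.median(p,0).round(4))
    cv2.imwrite(f"pics/{n}1.png",cv2.resize(c["image"][100:260,200:400,::-1],None,fx=3,fy=3))
E
```

```text
[ 0.52029619 -0.23746163  0.3178411 ]
top label 94 med [ 0.6373 -0.0512  0.0514]
top label 95 med [ 0.5764 -0.0365  0.0507]
top label 87 med [ 0.5121 -0.0188  0.0507]
top yellow 111 med [0.5948 0.0147 0.0489]
top yellow 94 med [ 0.5593 -0.0859  0.0502]
top orange 78 med [ 0.5364 -0.1739  0.1991]
side label 1392 med [ 0.5803 -0.1346  0.1058]
side label 88 med [ 0.6366 -0.0507  0.0505]
side label 97 med [ 0.5727 -0.0343  0.0515]
side label 105 med [ 0.5119 -0.0183  0.051 ]
side yellow 203 med [ 0.5562 -0.0876  0.0482]
side yellow 175 med [0.5823 0.0188 0.0491]
side orange 125 med [ 0.5372 -0.1732  0.1946]
```

View pics/side1.png

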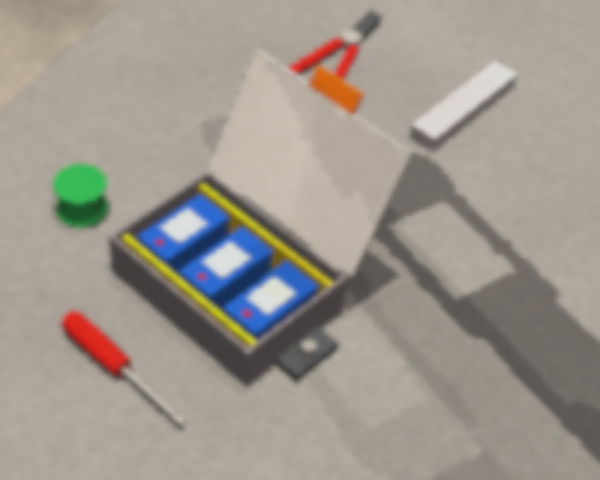

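All three labels read within 1 mm of each other (about 0.051), level with the rails; the lid and the loose things are unmoved. Next I descend behind the lid and push it over.

Emit:
play_rows(
  moves=[
    [[0,0,0,0,0,0.34,0],[0,0,0,0,0,0.34,0],[0,0,0,0,0,0.34,0],[0,0,0,0,0,0.34,0],[0,0,0,0,-0.2,0,0]],
  ],
)

```text
time: 6.78
tool_pos: [0.5224, -0.2114, 0.1743]
tcp_rot: [-3.114, 0.385, 0.023]
wrist_force: [-1.6, 0.7, -0.2]
width: 0.0
grip_force: 0.0
```

Emit:
play_rows(
  moves=[
    [[0,0,0,0,-0.2,0,0],[0,0,0,0,-0.2,0,0],[0,0,0,0,-0.2,0,0],[0,0,0,0,-0.2,0,0],[0,0,0,0,-0.2,0,0]],
  ],
)

```text
time: 7.2
tool_pos: [0.5525, -0.1147, 0.1842]
tcp_rot: [3.118, -0.381, -0.0]
wrist_force: [0.8, -1.9, 0.3]
width: 0.002
grip_force: 1.2
```

```bash
cat > look.py <<'E'
import sys
from workcell import bot, vision
from h import *
s=bot.read_state(); p=s["tool_pos"]; w=np.array([-.248,-.969]); print("d",(p[:2]-[.573,-.0345])@w,"x",(p[:2]-[.573,-.0345])@[.969,-.248],"z",p[2],s["wrist_force"].round(1))
for n in ("top","side"):
    c=vision.read_camera(n); P=cloud(c); H=hsv(c); hh,sa=H[...,0],H[...,1]
    m=(hh>5)&(hh<18)&(sa>150)&(np.abs(P[...,0]-.57)<.2)&(np.abs(P[...,1]+.06)<.16)&(P[...,2]>.02)
    for b in blobs(m,8):
        q=np.median(P[b],0); d=(q[:2]-[.573,-.0345])@w; print(n,b.sum(),q.round(3),"angle",np.degrees(np.arctan2(q[2]-.056,.072-d)).round(1))
    cv2.imwrite(f"pics/{n}{sys.argv[1]}.png",cv2.resize(c["image"][100:260,200:400,::-1],None,fx=3,fy=3))
E
python3 look.py 2
```

```text
d 0.08280591790629459 x 3.2277632738439615e-05 z 0.18415788519088658 [ 0.8 -1.9  0.3]
side 81 [ 0.552 -0.089  0.214] angle 84.9
```

View pics/side2.png

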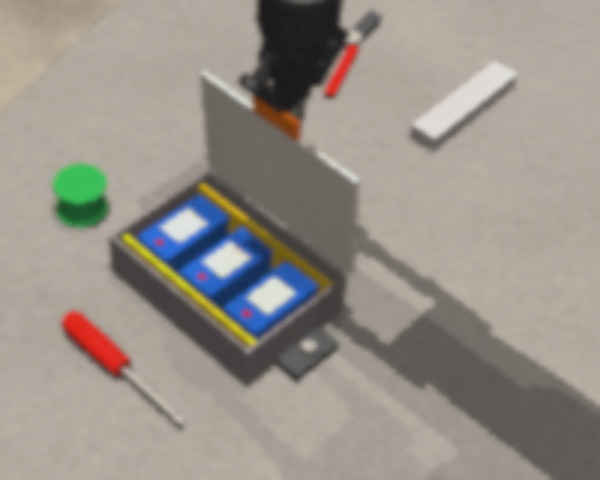

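The lid is now about upright (tab at px (275,117)), pushed cleanly. I follow the arc down.

Emit:
play_rows(
  moves=[
    [[0,0,0,0,-0.23,0.06,0],[0,0,0,0,-0.31,0.11,0],[0,0,0,0,-0.27,0.18,0],[0,0,0,0,0,0,0]],
  ],
)

```text
time: 7.63
tool_pos: [0.5704, -0.034, 0.1449]
tcp_rot: [-3.117, 0.378, 0.008]
wrist_force: [-0.7, -0.4, -0.1]
width: 0.001
grip_force: 0.0
```

```bash
python3 look.py 3
```

```text
d 0.00012636353683259497 x -0.002690332557852933 z 0.14487173904078193 [-0.7 -0.4 -0.1]
top 17 [0.563 0.002 0.17 ] angle 47.4
side 43 [0.576 0.007 0.176] angle 46.7
```

View pics/side3.png

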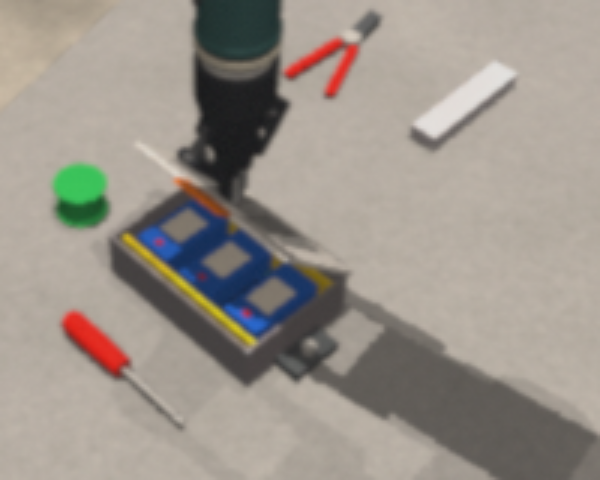

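The lid is at about 45° with the finger tip on its outer face at px (235,190). I keep going to closed.

Emit:
play_rows(
  moves=[
    [[0,0,0,0,-0.19,0.21,0],[0,0,0,0,-0.14,0.28,0],[0,0,0,0,-0.06,0.2,0],[0,0,0,0,0,0.1,0],[0,0,0,0,0,0,0]],
  ],
)

```text
time: 8.15
tool_pos: [0.5797, -0.001, 0.0671]
tcp_rot: [3.117, -0.384, -0.007]
wrist_force: [-0.4, -0.4, -0.4]
width: 0.001
grip_force: 0.0
```

Emit:
play_rows(
  moves=[
    [[0,0,0,0,0,0.05,0],[0,0,0,0,0,0,0]],
  ],
)

```text
time: 8.32
tool_pos: [0.582, -0.0013, 0.0647]
tcp_rot: [3.118, -0.386, 0.001]
wrist_force: [-0.0, 0.1, 0.0]
width: 0.0
grip_force: 0.0
```

Emit:
play_rows(
  moves=[
    [[0,0,0,0,-0.2,0,0],[0,0,0,0,0,0.04,0],[0,0,0,0,0,0.04,0],[0,0,0,0,0,0,0]],
  ],
)

```text
time: 8.65
tool_pos: [0.5889, 0.0198, 0.0617]
tcp_rot: [-3.116, 0.384, -0.006]
wrist_force: [-7.7, 6.0, 22.3]
width: -0.001
grip_force: 11.6
```

Emit:
play_rows(
  moves=[
    [[0,0,0,0,0,0.03,0],[0,0,0,0,0,0,0]],
  ],
)

```text
time: 8.82
tool_pos: [0.589, 0.0198, 0.0614]
tcp_rot: [-3.116, 0.385, -0.006]
wrist_force: [-14.4, 5.3, 39.0]
width: 0.002
grip_force: 19.3
```

Hard contact at z = 0.0615, which matches the closed lid top at 62 mm. I retreat straight up and check.

Emit:
play_rows(
  moves=[
    [[0,0,0,0,0,-0.2,0],[0,0,0,0,0,-0.4,0],[0,0,0,0,0,-0.4,0],[0,0,0,0,0.4,-0.1,0],[0,0,0,0,0.4,0,0]],
  ],
)

```text
time: 9.23
tool_pos: [0.5714, -0.0592, 0.1702]
tcp_rot: [3.118, -0.377, 0.019]
wrist_force: [0.3, -1.6, -0.6]
width: -0.0
grip_force: 0.0
```

Emit:
play_rows(
  moves=[
    [[0,0,0,0,0.4,0,0],[0,0,0,0,0.4,0,0],[0,0,0,0,0.4,0,0],[0,0,0,0,0.4,0,0],[0,0,0,0,0,0,0]],
  ],
)

```text
time: 9.65
tool_pos: [0.5265, -0.221, 0.1644]
tcp_rot: [3.113, -0.392, 0.002]
wrist_force: [0.4, 0.3, 0.1]
width: 0.0
grip_force: 0.0
```

```bash
python3 look.py 4; python3 - <<'E'
from workcell import vision
from h import *
for n in ("top","side"):
    c=vision.read_camera(n);P=cloud(c);q=P[...,:2]-[.573,-.0345]; y=-(q@[-.248,-.969]); x=q@[.969,-.248]
    for y0 in (-.06,-.02,.02,.06):
        m=(abs(y-y0)<.01)&(abs(x)<.09)&(P[...,2]>.03)&(P[...,2]<.12); print(n,y0,m.sum(),np.median(P[m][:,2]).round(4))
E
```

```text
d 0.1922353700802028 x 0.001197486450962728 z 0.16438805479419336 [0.4 0.3 0.1]
side 10 [0.607 0.036 0.063] angle 2.5
side 30 [0.58  0.053 0.06 ] angle 1.5
top -0.06 309 0.0628
top -0.02 306 0.0634
top 0.02 303 0.0632
top 0.06 311 0.0627
side -0.06 279 0.0622
side -0.02 292 0.0635
side 0.02 304 0.0631
side 0.06 397 0.0615
```

View pics/side4.png

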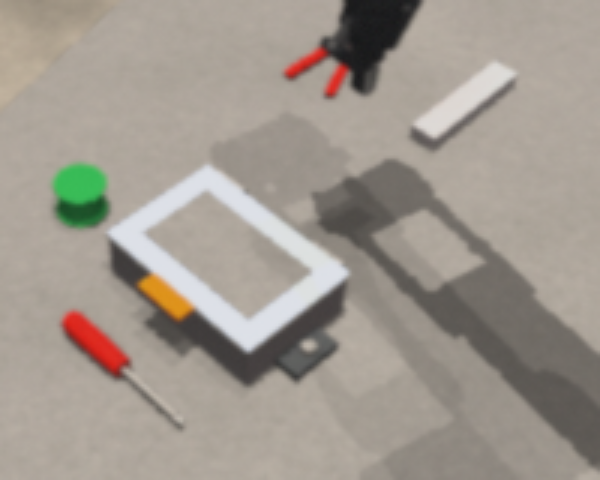

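The lid lies flat at 62–63 mm across its whole width, with the tab at px (165,297) over the -y wall and the loose things unmoved.

```bash
python3 -c "
from workcell import bot
print(bot.finish_job())"
```

```text
the job is handed in; nothing more can be done
None
```

All three modules are pressed fully home, the lid is fully closed, and the loose things are where they were; the job was handed in at about 10 s of robot time.

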